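Build a teapot display plinth up to the height gauge

TASK

Build a plinth on the stand by stacking riser boards squarely on the white outline, choosing them so that the top face of the stack comes level with the red band of the height gauge (anywhere within the band's height), then stop and gently stand the orange-red square teapot upright in the middle of the stack, lengthwise along it with its spout pointing away from the gauge. Leave unused boards lying flat off the stand, and do not disturb the gauge, the other two teapots or the white caddy.

Things in the scene. Friction and masses are not known exactly. Their poses are not given: they have to be found in the camera images.
- stand_top (a point): Centre of the white 130 x 60 mm outline painted on top of the dark wooden stand, on its upper face, 12 mm above the table. The stand is fixed: a plate 240 x 80 x 12 mm reaching from x = -85 to +155 mm in this frame, y = +-40. x runs along the outline's long side towards the gauge post (14 mm thick, at x = 128 mm, its top 177 mm above the table), y along its short side, z up.
- band (a point): Centre of the red band of the height gauge: a red blade 6 mm thick (x), 60 mm wide (y) and 16 mm high (z) on a black carriage that slides on the gauge post. It stands upright 107 mm from the outline's centre along the stand's x, so its stack-side face is 104 mm from that centre. Its height is the mark (it differs each time); a clamp holds it and it must not be knocked. Axes as the stand's.
- gauge (a joint): Height of the red band's centre above the stand's upper face, m (between 0.046 and 0.104).
- b20_c (a point): Centre of the pale bare wood riser board, a loose solid slab 130 (x) x 60 (y) x 20 mm thick (z), lying flat, at the start on top of the 50 mm navy board, roughly in line with it.
- b30_c (a point): Centre of the red lacquer riser board, a loose solid slab 130 (x) x 60 (y) x 30 mm thick (z), lying flat.
- b40_c (a point): Centre of the black lacquer riser board, a loose solid slab 130 (x) x 60 (y) x 40 mm thick (z), lying flat.
- b50_c (a point): Centre of the navy blue riser board, a loose solid slab 130 (x) x 60 (y) x 50 mm thick (z), lying flat, at the start underneath the 20 mm board.
- pot_c (a point): The orange-red square clay teapot, its lid fixed on: body 62 x 62 mm with flat upright walls from 10 to 50 mm above the underside of the foot, foot 50 x 50 mm, 77 mm high to the top of the knob, about 136 mm long over spout (-x side) and handle (+x side), nothing sticking out on its y sides. The point is on its vertical axis, 32 mm above the underside of the foot; z up. Loose, about 0.22 kg; this is the one to display.
- spout (a point): Tip of the orange-red teapot's spout, 64 mm from the pot's axis and 56 mm above its foot.
- greenpot_c (a point): Bystander: a green round, straight-sided clay teapot, its lid fixed on: body 66 mm in diameter (upright wall from 13 to 50 mm above the foot), foot 52 mm in diameter, 79 mm high to the top of the knob, 139 mm long over spout (-x side) and handle (+x side). The point is on the body's axis, 32 mm above the underside of the foot; z up. 
- darkpot_c (a point): Bystander: a dark brown round, straight-sided clay teapot, its lid fixed on: body 66 mm in diameter (upright wall from 13 to 50 mm above the foot), foot 52 mm in diameter, 79 mm high to the top of the knob, 139 mm long over spout (-x side) and handle (+x side). The point is on the body's axis, 32 mm above the underside of the foot; z up. 
- caddy_c (a point): Bystander: a white ceramic tea caddy, a loose upright cylinder 58 mm in diameter and 110 mm high. The point is its centre, 55 mm up.

How it is judged (in metres and radians):
On the way:
1. a stack of boards stands on the outline, released, with its top face within the red band's height ((((horizontal distance between b20_c and stand_top below 0.015 m and angle between the x axis of b20_c and the x axis of stand_top, either way round below 0.15 rad and angle between b20_c's own z axis and vertical below 0.05 rad) and z of b20_c in the frame of band between -0.018 and -0.002 m and contact force between the fingers and b20 below 0.1 N and linear speed of b20 below 0.02 m/s) or ((horizontal distance between b30_c and stand_top below 0.015 m and angle between the x axis of b30_c and the x axis of stand_top, either way round below 0.15 rad and angle between b30_c's own z axis and vertical below 0.05 rad) and z of b30_c in the frame of band between -0.023 and -0.007 m and contact force between the fingers and b30 below 0.1 N and linear speed of b30 below 0.02 m/s) or ((horizontal distance between b40_c and stand_top below 0.015 m and angle between the x axis of b40_c and the x axis of stand_top, either way round below 0.15 rad and angle between b40_c's own z axis and vertical below 0.05 rad) and z of b40_c in the frame of band between -0.028 and -0.012 m and contact force between the fingers and b40 below 0.1 N and linear speed of b40 below 0.02 m/s) or ((horizontal distance between b50_c and stand_top below 0.015 m and angle between the x axis of b50_c and the x axis of stand_top, either way round below 0.15 rad and angle between b50_c's own z axis and vertical below 0.05 rad) and z of b50_c in the frame of band between -0.033 and -0.017 m and contact force between the fingers and b50 below 0.1 N and linear speed of b50 below 0.02 m/s))), for 0.2 s.
At the end, for the whole second after the job is handed in: Teapot at rest on a board, upright, foot within 8 mm of the red band's mid-height, axis within 15 mm of the outline's centre, length within 0.25 rad of it, spout away from the gauge. Each board flat: stacked (within 15 mm and 0.15 rad of the outline) or off the stand (centre over 70 mm away) (((horizontal distance between b20_c and stand_top below 0.015 m and angle between the x axis of b20_c and the x axis of stand_top, either way round below 0.15 rad and angle between b20_c's own z axis and vertical below 0.05 rad) or (horizontal distance between b20_c and stand_top above 0.07 m and angle between b20_c's own z axis and vertical below 0.05 rad)) and ((horizontal distance between b30_c and stand_top below 0.015 m and angle between the x axis of b30_c and the x axis of stand_top, either way round below 0.15 rad and angle between b30_c's own z axis and vertical below 0.05 rad) or (horizontal distance between b30_c and stand_top above 0.07 m and angle between b30_c's own z axis and vertical below 0.05 rad)) and ((horizontal distance between b40_c and stand_top below 0.015 m and angle between the x axis of b40_c and the x axis of stand_top, either way round below 0.15 rad and angle between b40_c's own z axis and vertical below 0.05 rad) or (horizontal distance between b40_c and stand_top above 0.07 m and angle between b40_c's own z axis and vertical below 0.05 rad)) and ((horizontal distance between b50_c and stand_top below 0.015 m and angle between the x axis of b50_c and the x axis of stand_top, either way round below 0.15 rad and angle between b50_c's own z axis and vertical below 0.05 rad) or (horizontal distance between b50_c and stand_top above 0.07 m and angle between b50_c's own z axis and vertical below 0.05 rad)) and z of pot_c in the frame of band between 0.024 and 0.04 m and horizontal distance between pot_c and stand_top below 0.015 m and angle between the x axis of pot_c and the x axis of stand_top, either way round below 0.25 rad and x of spout in the frame of stand_top below -0.03 m and angle between pot_c's own z axis and vertical below 0.06 rad and linear speed of pot below 0.02 m/s and (contact force between pot and b20 above 0.5 N or contact force between pot and b30 above 0.5 N or contact force between pot and b40 above 0.5 N or contact force between pot and b50 above 0.5 N)); the robot touches nothing.
It fails at once if a bystander (green teapot, dark teapot or white caddy) is pushed away by more than 15 mm or knocked over (distance of any of greenpot_c, darkpot_c, caddy_c from where it was at the start of the episode above 0.015 m or angle between any of greenpot_c, darkpot_c, caddy_c's own z axis and vertical above 0.3 rad).
It fails at once if the gauge's red band is knocked out of its setting by more than 4 mm (distance of band from where it was at the start of the episode above 0.004 m).
It fails at once if the orange-red teapot is tipped by more than about 35 degrees (angle between pot_c's own z axis and vertical above 0.6 rad).
It fails at once if the orange-red teapot is dropped from more than about 8 mm (out of the fingers and faster than 0.4 m/s) (contact force between the fingers and pot below 0.1 N and linear speed of pot above 0.4 m/s).
It also fails if it takes over 72 s, if anything falls off the work surface, if the arm or the gripper's body presses on something with over 40 N, if the wrist force passes 120 N, or if a joint passes its speed limit or range.

ROBOT

A 6-joint arm with a two-finger parallel gripper is mounted at the origin on the work surface. World frame = base frame: x ahead of the robot, y to its left, z up, the work surface at z = 0. Lengths are in mm, angles in rad, forces in N, time in s.
With the tool pointing down it reaches from about 350 to 775 mm from the base axis. Payload 7.3 kg.
Tool frame: the origin (TCP) lies at the centre of the arm's flange, where the gripper is bolted on; the fingertips stand 178 mm ahead of it and the grasp point (between the pads) lies 159 mm ahead of it; z points along the fingers, y is the direction in which the jaws open and shut (so a half turn about z gives the same grasp; the last joint's range is limited). The gripper opens to 92 mm and grips with 3 to 60 N. Pads are 19 mm wide; open, the fingers measure 130 mm over their backs; the gripper's body (75 mm by 190 mm) begins 47 mm behind the grasp point.
Start: joints at [-0.146, 0.342, 1.524, -0, 1.275, -0.146], TCP at [525.003, 0.022, 404.741] pointing down, gripper open.
Joint ranges: [-2.53, 2.53], [-0.77, 2.02], [0.04, 2.7], [-1, 4.14], [0.28, 2.66], [-3.11, 3.11]. Speed limits (rad/s): [2.57, 2.57, 3.14, 3.14, 3.14, 3.14].

INTERFACE

Orientations are given as [roll, pitch, yaw] about the fixed x, y, z axes, in that order (R = Rz(yaw) Ry(pitch) Rx(roll)).
In Python, from plant import get_obs, capture, close_job gives the robot as it stands. The module is installed in compiled form; this text tells all that it offers.
- The arm moves only by the shell command python3 -m pendant 'ROWS'. ROWS is JSON, a list of rows, each a list of 3 entries, a list of its own where there are three numbers: the shift along the tool's x, y, z in m, then the turn, a rotation vector about the tool's x, y, z in rad, then the finger opening in m, from 0 to 0.0918. In form: [[[tx, ty, tz], [wx, wy, wz], fingers], ...]. A call has 1 to 10 rows; each row is the pose to reach, as a shift and turn from the pose commanded when the call began, along the tool's axes at that moment; what a row does not reach only later rows make up. A row lasts 1/12 s, in which the tool goes at most 41.7 mm and 7.16 degrees, less where a joint would pass 70% of its speed; a pose out of reach is approached as far as the arm can. A call with a gripper value outside its range is refused whole. The fingers move at their own pace and stop on an object; the grip force is fixed at half the most. Time passes only in rows, so rows that repeat a pose let the fingers close. It gives the time, the measured TCP pose, the force and the opening at its end, in the units of the state.
- get_obs(): the state, without advancing time (a new reading comes with each control period).
- capture(name): name is "scene" or "side" or "wrist"; returns a dict with "color" (480x640x3 uint8, red, green, blue), "mtx" (3x3 intrinsics, pixels), "rvec" (rotation vector, rad) and "tvec" (3), from world to camera coordinates, as OpenCV has them. Camera axes: x right, y down, z forward; pixel columns grow to the right and rows downward; lengths in mm; the calibration is good to about 2 mm. A picture is of the moment at which its call begins. There is no depth.
- close_job(): hands the job in, once; it reports no verdict.
The state is a dict: "time": time; "joint_positions": joint angles; "dq": joint speeds; "tau": joint torques, N m; "tool_pos": TCP position; "tcp_rot": TCP orientation; "contact_force": force on the tool from outside, world axes, zero at the start; "moment": the same for the moment, N m; "grip_width": finger opening in mm.
Only numpy, scipy, OpenCV 4.12 (cv2) and the standard library are available. Lean on these libraries where they do the work, as an engineer would, in place of code of your own. Each camera call takes 0.05 s, during which the arm holds its last target. There are 200 camera calls.

## Working session

There is one attempt and no reset: what is moved stays moved. The work goes in short steps, Python scripts to look and compute and a shell command to move; the robot and the scene stay as the last step left them, time stands still between calls to the robot, and variables do not carry over. Pictures are saved under pics/ and viewed, about 8 in all and at most 12, crops included, and the job is handed in when it is done.

```bash
mkdir -p pics; cat > h.py <<'E'
import numpy as np, cv2
from plant import get_obs, capture
def snap(n,f):
    c=capture(n); cv2.imwrite('pics/'+f+'.png',c['color'][:,:,::-1]); np.savez('pics/'+f,**c); return c
def ray(c,uv):
    R=cv2.Rodrigues(np.float64(c['rvec']))[0]; t=np.float64(c['tvec']).ravel()
    p=cv2.undistortPoints(np.float64(uv).reshape(-1,1,2),np.float64(c['mtx']),None).reshape(-1,2)
    return -R.T@t, np.c_[p,np.ones(len(p))]@R
def plane(c,uv,z):
    o,d=ray(c,uv); return o+d*((z-o[2])/d[:,2])[:,None]
def proj(c,P):
    return cv2.projectPoints(np.float64(P).reshape(-1,1,3),np.float64(c['rvec']),np.float64(c['tvec']),np.float64(c['mtx']),None)[0].reshape(-1,2)
def load(f): return dict(np.load('pics/'+f+'.npz'))
E
python3 - <<'E'
from h import *
import cv2
a=snap('scene','s0');b=snap('side','d0')
for c in(a,b):
    R=cv2.Rodrigues(c['rvec'])[0];print(-R.T@np.ravel(c['tvec']),R[2])
print(get_obs())
E
```

```text
[1020.75715504 -618.86804001  985.69653477] [-0.3785384   0.52014745 -0.7656078 ]
[ 229.83721735 -703.75401346  859.21021658] [ 0.31758707  0.62990689 -0.7087706 ]
{'time': 0.1, 'joint_positions': array([-1.45996538e-01,  3.42622522e-01,  1.52490419e+00,  9.06517409e-07,
        1.27537458e+00, -1.45990002e-01]), 'dq': array([ 0.00236472, -0.00076423, -0.0033392 , -0.00104623,  0.00070972,
       -0.00019128]), 'tau': array([ 1.49919495e-03, -4.32001984e+01, -2.44694173e+01,  7.19219679e-02,
        5.25739230e-02, -9.79429342e-05]), 'tool_pos': array([5.24883033e+02, 4.13981198e-02, 4.04136180e+02]), 'tcp_rot': array([-3.14029806e+00, -1.91227575e-04,  1.57078940e+00]), 'contact_force': array([-0.72565374,  0.19207978, -0.14493486]), 'moment': array([-0.01304726,  0.0401386 ,  0.01764129]), 'grip_width': 92.01391749404557}
```

View pics/s0.png

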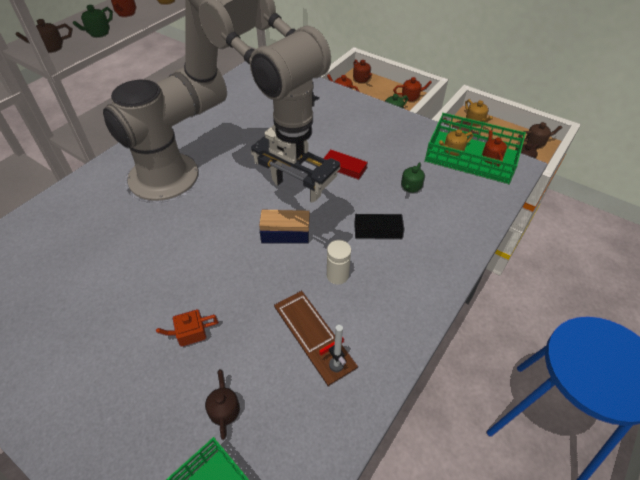

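View pics/d0.png

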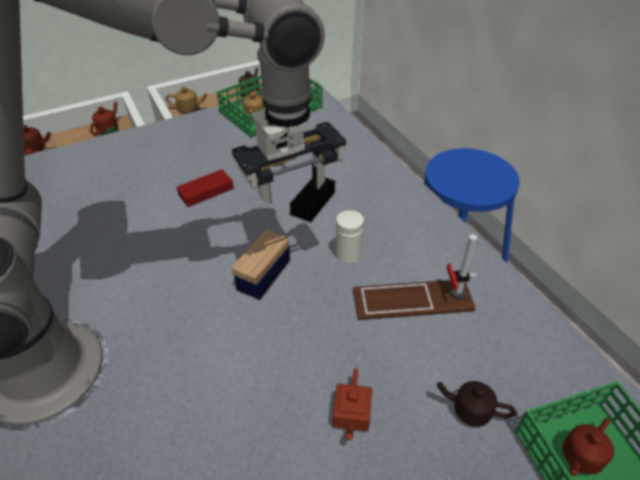

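The scene view shows the stand's outline at about (306,322), the band at (330,348), and the wood-on-navy stack at (285,225). The red board is at (345,162), the black at (380,227), the orange pot at (190,327) and the caddy at (338,262). The side view shows the same layout.

```bash
cat > m.py <<'E'
from h import *
def comps(c,mask,mn=15):
    n,l,s,ce=cv2.connectedComponentsWithStats(mask.astype(np.uint8))
    return [(s[i].tolist(),ce[i].round(1)) for i in range(1,n) if s[i][4]>=mn],l
for f in('s0','d0'):
    c=load(f); im=c['color']; hsv=cv2.cvtColor(im,cv2.COLOR_RGB2HSV); H,S,V=cv2.split(hsv)
    print(f,c['mtx'].round(1).tolist())
    px={'s0':{'red':(350,165),'wood':(285,215),'navy':(285,236),'blk':(380,221),'blkside':(380,233),'band':(327,349),'pot':(190,327),'stand':(300,320)},
        'd0':{'red':(205,185),'wood':(262,256),'navy':(262,280),'blk':(310,195),'band':(453,275),'pot':(352,400),'stand':(400,300)}}[f]
    for k,(u,v) in px.items(): print(k,im[v,u],hsv[v,u])
a,b=load('s0'),load('d0')
def crop(c,x,y,w,h,s): return cv2.resize(c['color'][y:y+h,x:x+w,::-1],None,fx=s,fy=s,interpolation=cv2.INTER_NEAREST)
A=crop(a,250,200,160,100,2.5); B=crop(a,300,145,80,40,5); C=crop(a,270,285,100,100,4)[:400]; D=crop(b,345,225,140,100,4)[:, :]
top=np.hstack([A[:200],B]); cv2.imwrite('pics/z0.png',np.vstack([top,np.hstack([C,cv2.resize(D,(400,286)) if 0 else D[:400,130:530]])]))
E
python3 m.py
```

```text
s0 [[471.6, 0.0, 312.4], [0.0, 471.6, 242.2], [0.0, 0.0, 1.0]]
red [133  11  10] [  0 236 133]
wood [114  86  57] [ 15 127 114]
navy [22 25 45] [116 130  45]
blk [18 17 20] [130  38  20]
blkside [14 13 13] [ 0 18 14]
band [116  14  10] [  1 233 116]
pot [144  50  15] [  8 228 144]
stand [95 57 34] [ 11 164  95]
d0 [[523.3, 0.0, 321.1], [0.0, 523.3, 241.1], [0.0, 0.0, 1.0]]
red [118  28  25] [  1 201 118]
wood [177 144 109] [ 15  98 177]
navy [16 18 42] [118 158  42]
blk [5 6 7] [105  73   7]
band [157  41  38] [  1 193 157]
pot [91 38 25] [  6 185  91]
stand [86 56 40] [ 10 136  86]
```

View pics/z0.png

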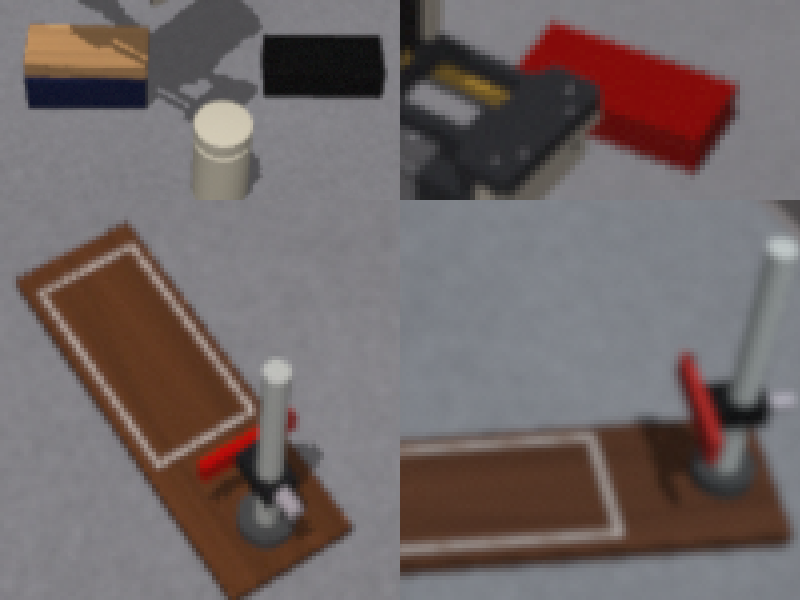

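The crops give outline corners in the scene image at about (279.5,308), (304,296), (334,337) and (309,352). The band is clearly seen in both views, and the far top edges of the wood, black and red boards are visible.

```bash
cat > m2.py <<'E'
from h import *
a,b=load('s0'),load('d0')
def Z(uv,x0,y0,ox,oy,s): return (np.float64(uv)-[x0,y0])/s+[ox,oy]-0.5
q=plane(a,Z([(38,293),(136,244),(256,409),(157,467)],0,200,270,285,4),12)
print('outline A',q.round(1).tolist(),[round(float(np.linalg.norm(q[i]-q[(i+1)%4])),1) for i in range(4)])
# side: crop D offset (345,225) scale4, shifted 130px ; fit right-end corners
r=plane(b,Z([(597,433),(624,538)],400-130,200,345,225,4),12); print('side right end',r.round(1).tolist())
c=q.mean(0); ex=(q[2]+q[3]-q[0]-q[1]); ex/=np.linalg.norm(ex)
rc=r.mean(0); print('stand centre A',c.round(1),'yaw',np.arctan2(ex[1],ex[0]).round(3),'from side',(rc-65*ex).round(1))
cB=(c+(rc-65*ex))/2
for f,cam,box in(('s',a,(310,335,350,365)),('d',b,(440,240,470,300))):
    H,S,V=cv2.split(cv2.cvtColor(cam['color'],cv2.COLOR_RGB2HSV))
    m=(((H<5)|(H>172))&(S>150)&(V>60)); k=np.zeros_like(m);x0,y0,x1,y1=box;k[y0:y1,x0:x1]=1;m&=k
    ys,xs=np.nonzero(m); uv=np.c_[xs,ys].astype(float)
    o,d=ray(cam,uv); ey=np.array([-ex[1],ex[0],0])
    for X in(104,107,110):
        P0=cB+X*ex; t=((P0-o)@ex)/(d@ex); P=o+d*t[:,None]; yy=(P-P0)@ey; zz=P[:,2]-12
        print(f,X,len(xs),'y',np.percentile(yy,[2,50,98]).round(1),'z',np.percentile(zz,[2,50,98]).round(1),zz.mean().round(1))
def edge(n,p,z):
    P=plane(a,p,z); d=P[1]-P[0]; L=np.linalg.norm(d); d/=L; nrm=np.array([-d[1],d[0],0]); cam=ray(a,[(0,0)])[0]
    if nrm@(cam-P[0])<0:nrm=-nrm
    print(n,'len',L.round(1),'centre',(P.mean(0)+30*nrm).round(1),'yaw',np.arctan2(d[1],d[0]).round(3))
edge('wood',Z([(29,25),(148,27)],0,0,250,200,2.5),70)
edge('black',Z([(264,35),(381,37)],0,0,250,200,2.5),40)
edge('red',Z([(555,22),(738,85)],400,0,300,145,5),30)
print('pot',plane(a,[(190,322)],45).round(0),plane(b,[(353,398)],45).round(0),'ends',plane(a,[(158,331),(219,319)],50).round(0).tolist(),'side ends',plane(b,[(355,373),(349,437)],50).round(0).tolist())
print('caddy',plane(a,[(339,248)],110).round(0),'green',plane(a,[(413,180)],32).round(0),'dark',plane(a,[(222,405)],32).round(0))
E
python3 m2.py
```

```text
outline A [[594.2, -172.1, 12.0], [621.5, -109.3, 12.0], [745.2, -160.6, 12.0], [720.2, -223.4, 12.0]] [68.4, 133.9, 67.6, 136.0]
side right end [[749.5, -164.3, 12.0], [721.1, -227.6, 12.0]]
stand centre A [ 670.2 -166.3   12. ] yaw -0.39 from side [ 675.2 -171.2   12. ]
s 104 76 y [-28.  -12.7  28.6] z [44.1 58.  69.1] 57.5
s 107 76 y [-29.9 -14.7  26.2] z [51.3 65.  76.1] 64.6
s 110 76 y [-31.9 -16.8  23.8] z [58.4 72.1 83. ] 71.6
d 104 117 y [-31.7 -11.1  23.3] z [46.3 61.7 79. ] 62.1
d 107 117 y [-25.6  -4.8  29.9] z [38.5 54.1 71.6] 54.5
d 110 117 y [-19.5   1.5  36.6] z [30.8 46.5 64.1] 46.9
wood len 128.4 centre [458.2  27.8  70. ] yaw 0.594
black len 128.6 centre [659.1 187.   40. ] yaw 0.593
red len 127.4 centre [436.5 355.6  30. ] yaw 0.117
pot [[ 467. -335.   45.]] [[ 471. -338.   45.]] ends [[428.0, -395.0, 50.0], [518.0, -293.0, 50.0]] side ends [[496.0, -300.0, 50.0], [431.0, -396.0, 50.0]]
caddy [[650.  -2. 110.]] green [[652. 398.  32.]] dark [[ 652. -432.   32.]]
```

```bash
P='[[0.028,-0.067,0.03],[0,0,0.977],0.0918]'; python3 -m pendant '[[[0.028,-0.067,0.05],[0,0,0.977],0.0918],[[0.028,-0.067,0.05],[0,0,0.977],0.0918],[[0.028,-0.067,0.05],[0,0,0.977],0.0918],[[0.028,-0.067,0.05],[0,0,0.977],0.0918],[[0.028,-0.067,0.05],[0,0,0.977],0.0918],[[0.028,-0.067,0.05],[0,0,0.977],0.0918],[[0.028,-0.067,0.05],[0,0,0.977],0.0918],[[0.028,-0.067,0.05],[0,0,0.977],0.0918],[[0.028,-0.067,0.05],[0,0,0.977],0.0918]]'
python3 - <<'E'
from h import *
c=snap('wrist','w1'); R=cv2.Rodrigues(c['rvec'])[0]; print((-R.T@np.ravel(c['tvec'])).round(1),R.round(2).tolist(),c['mtx'].round(0).tolist())
E
```

```text
time: 0.85
tool_pos: [457.9, 28.0, 354.5]
tcp_rot: [-3.141, 0.0, 0.59]
contact_force: [0.7, -0.2, -0.1]
grip_width: 91.5
[524.6  72.6 335.4] [[0.56, -0.83, -0.0], [-0.79, -0.53, 0.29], [-0.24, -0.16, -0.96]] [[410.0, 0.0, 316.0], [0.0, 410.0, 247.0], [0.0, 0.0, 1.0]]
```

View pics/w1.png

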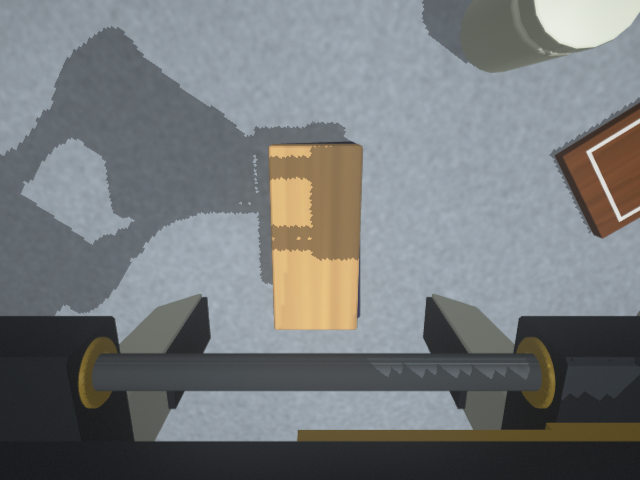

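The wrist view shows the wood board's top from (269,146) to (363,146) to (358,329) to (274,329), with thin navy slivers at the top right. The two boards are nearly aligned.

```bash
python3 - <<'E'
from h import *
c=load('w1'); P=plane(c,[(269.5,146),(363,146),(358,329),(274,329)],70)
d=P[0]+P[1]-P[2]-P[3]; print(P.round(1).tolist(),P.mean(0).round(1),np.arctan2(d[1],d[0]),[np.linalg.norm(P[i]-P[i-1]).round(1) for i in range(4)])
print('caddy',plane(c,[(588,5)],110).round(0),'out corner',plane(c,[(588,152)],12).round(1),'stand corner',plane(c,[(553,154)],12).round(1))
E
```

```text
[[495.8, 89.1, 70.0], [528.5, 40.2, 70.0], [422.1, -31.7, 70.0], [388.4, 18.7, 70.0]] [458.7  29.1  70. ] 0.587288930462292 [np.float64(128.4), np.float64(58.9), np.float64(128.4), np.float64(60.6)]
caddy [[643.  -7. 110.]] out corner [[ 621.9 -113.6   12. ]] stand corner [[605.9 -92.3  12. ]]
```

```bash
python3 -m pendant '[[[0.001,0,0.04],[0,0,0],0.0918],[[0.001,0,0.08],[0,0,0],0.0918],[[0.001,0,0.12],[0,0,0],0.0918],[[0.001,0,0.15],[0,0,0],0.0918],[[0.001,0,0.165],[0,0,0],0.0918],[[0.001,0,0.165],[0,0,0],0.04],[[0.001,0,0.165],[0,0,0],0.04],[[0.001,0,0.165],[0,0,0],0.04],[[0.001,0,0.165],[0,0,0],0.04],[[0.001,0,0.165],[0,0,0],0.04]]' && python3 -m pendant '[[[0,0,0],[0,0,0],0.04],[[0,0,0],[0,0,0],0.04],[[0,0,0],[0,0,0],0.04],[[0,0,-0.015],[0,0,0],0.04],[[0,0,-0.03],[0,0,0],0.04],[[0,0,-0.05],[0,0,0],0.04],[[0,0,-0.07],[0,0,0],0.04]]'
```

```text
time: 1.73
tool_pos: [459.3, 28.5, 191.1]
tcp_rot: [3.14, -0.002, 0.594]
contact_force: [-0.3, 0.1, -0.1]
grip_width: 63.1
time: 2.32
tool_pos: [458.3, 28.7, 260.2]
tcp_rot: [-3.14, 0.001, 0.594]
contact_force: [1.6, -0.1, -4.7]
grip_width: 59.8
```

```bash
python3 -m pendant '[[[-0.001,0.02,-0.035],[0,0,0.1],0.04],[[-0.001,0.04,-0.07],[0,0,0.2],0.04],[[-0.002,0.06,-0.1],[0,0,0.3],0.04],[[-0.003,0.08,-0.12],[0,0,0.4],0.04],[[-0.004,0.11,-0.14],[0,0,0.5],0.04],[[-0.005,0.13,-0.14],[0,0,0.62],0.04],[[-0.0055,0.15,-0.14],[0,0,0.74],0.04],[[-0.0055,0.165,-0.14],[0,0,0.86],0.04],[[-0.0055,0.1725,-0.14],[0,0,0.984],0.04],[[-0.0055,0.1725,-0.14],[0,0,0.984],0.04]]'
python3 - <<'E'
from h import *
snap('wrist','w2')
E
```

```text
time: 3.15
tool_pos: [551.0, -118.8, 398.9]
tcp_rot: [3.141, 0.001, -0.396]
contact_force: [-0.1, -0.4, -4.4]
grip_width: 59.9
```

View pics/w2.png

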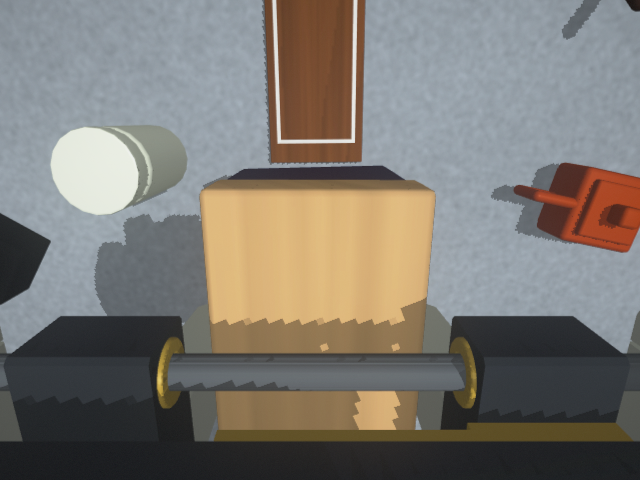

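The wrist view shows both boards held together and level, with the outline's near edge from (278,143) to (356,142). The gauge is out of view, so I'll move forward for it.

```bash
python3 -m pendant '[[[0.035,0,0],[0,0,0],0.04],[[0.07,0,0],[0,0,0],0.04],[[0.095,0,0],[0,0,0],0.04],[[0.1,0,0],[0,0,0],0.04],[[0.1,0,0],[0,0,0],0.04]]'
python3 - <<'E'
from h import *
c=load('w2'); P=plane(c,[(275.5,143),(357.5,142.5)],12); print(P.round(1),np.linalg.norm(P[0]-P[1]))
d=P[1]-P[0]; yaw=np.arctan2(d[1],d[0])+np.pi/2; e=np.array([np.cos(yaw),np.sin(yaw),0]); print('yaw',yaw,'centre',P.mean(0)+65*e)
c=snap('wrist','w3')
m=c['color'][:300,120:520,::-1]; cv2.imwrite('pics/w3c.png',cv2.resize(m,None,fx=2,fy=2,interpolation=cv2.INTER_NEAREST))
E
```

```text
time: 3.62
tool_pos: [643.8, -155.2, 398.3]
tcp_rot: [-3.141, 0.002, -0.387]
contact_force: [-1.7, 0.1, -6.4]
grip_width: 60.1
[[ 621.9 -109.1   12. ]
 [ 594.6 -175.1   12. ]] 71.39911049417512
yaw -0.39153645392412506 centre [ 668.32455111 -166.92927424   12.        ]
```

View pics/w3c.png

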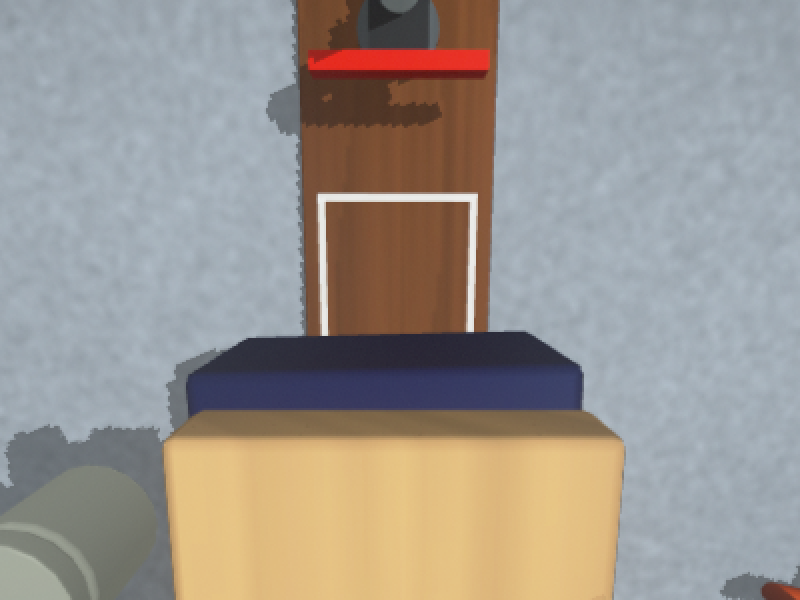

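The view shows the band's top face from (308,50) to (490,70) in crop pixels, which are 2x with offset (120,0). The outline's far edge runs from (317,194) to (478,194).

```bash
python3 - <<'E'
from h import *
c=load('w3'); H,S,V=cv2.split(cv2.cvtColor(c['color'],cv2.COLOR_RGB2HSV))
m=((H<6)|(H>174))&(S>170)&(V>60); m[60:]=0; m[:,:240]=0; m[:,400:]=0
for v in range(22,42):
    xs=np.nonzero(m[v])[0]
    if len(xs): print(v,xs.min(),xs.max(),len(xs),int(V[v,xs].mean()),end=' | ')
print()
f=lambda p:np.float64(p)/2+[120,0]-0.5
O=plane(c,[f((317,194)),f((478,194))],12); print(O.round(1).tolist(),np.linalg.norm(O[1]-O[0]))
yaw=-0.391;e=np.array([np.cos(yaw),np.sin(yaw),0]); print('centre if edge at 65/69',(O.mean(0)-65*e).round(1),(O.mean(0)-69*e).round(1))
C=O.mean(0)-67*e
for z in(70,76,82,88,94):
    for n,v in(('back',50),('front',70),('bot',78)):
        P=plane(c,[f((308.,v)),f((490,v))],z); print(z,n,'w',np.linalg.norm(P[1]-P[0]).round(1),'x',((P.mean(0)-C)@e).round(1),end=' ; ')
    print()
E
```

```text
24 291 299 9 135 | 25 274 364 91 214 | 26 274 364 91 219 | 27 274 364 91 221 | 28 274 364 91 223 | 29 274 364 91 227 | 30 274 364 91 229 | 31 274 364 91 230 | 32 274 364 91 231 | 33 274 364 91 231 | 34 274 363 90 222 | 35 275 363 89 112 | 36 275 362 88 96 | 37 276 362 87 96 | 38 278 361 82 97 | 39 309 309 1 89 | 
[[748.2, -162.0, 12.0], [722.6, -224.7, 12.0]] 67.77140649419498
centre if edge at 65/69 [ 675.3 -168.6   12. ] [ 671.6 -167.1   12. ]
70 back w 61.5 x 109.7 ; 70 front w 61.9 x 103.6 ; 70 bot w 62.1 x 101.2 ; 
76 back w 60.3 x 108.5 ; 76 front w 60.7 x 102.5 ; 76 bot w 60.9 x 100.1 ; 
82 back w 59.1 x 107.3 ; 82 front w 59.5 x 101.5 ; 82 bot w 59.7 x 99.1 ; 
88 back w 57.9 x 106.1 ; 88 front w 58.3 x 100.4 ; 88 bot w 58.4 x 98.1 ; 
94 back w 56.7 x 104.9 ; 94 front w 57.1 x 99.3 ; 94 bot w 57.2 x 97.0 ;
```

Three estimates now agree that the band centre is 59–62 mm above the stand, so the stack should be 60 mm: wood (20) plus black (40). I'll set the navy down beside the stand, then pick up the wood alone.

```bash
python3 -m pendant '[[[-0.04,0,0],[0,0,0],0.04],[[-0.08,0,0.03],[0,0,0],0.04],[[-0.12,0,0.07],[0,0,0],0.04],[[-0.15,0,0.1],[0,0,0],0.04],[[-0.16,0,0.135],[0,0,0],0.04],[[-0.16,0,0.165],[0,0,0],0.04],[[-0.16,0,0.19],[0,0,0],0.04],[[-0.16,0,0.2],[0,0,0],0.04],[[-0.16,0,0.205],[0,0,0],0.04],[[-0.16,0,0.205],[0,0,0],0.04]]'; python3 -m pendant '[[[0,0,0.002],[0,0,0],0.04],[[0,0,0.003],[0,0,0],0.04],[[0,0,0.003],[0,0,0],0.04]]'
```

```text
time: 4.5
tool_pos: [495.4, -94.5, 195.3]
tcp_rot: [-3.141, -0.001, -0.389]
contact_force: [-0.2, 0.8, -4.1]
grip_width: 60.1
time: 4.75
tool_pos: [495.8, -94.8, 192.9]
tcp_rot: [-3.141, -0.003, -0.39]
contact_force: [-0.3, -0.7, -4.6]
grip_width: 60.1
```

```bash
python3 -m pendant '[[[0,0,0.001],[0,0,0],0.04],[[0,0,0.001],[0,0,0],0.04]]'; python3 -m pendant '[[[0,0,0.001],[0,0,0],0.04],[[0,0,0.001],[0,0,0],0.04]]'
```

```text
time: 4.92
tool_pos: [495.5, -94.7, 191.2]
tcp_rot: [-3.142, -0.001, -0.39]
contact_force: [0.0, -0.3, -5.2]
grip_width: 60.1
time: 5.08
tool_pos: [495.4, -94.7, 191.0]
tcp_rot: [3.142, -0.001, -0.39]
contact_force: [-3.3, 1.8, 7.5]
grip_width: 60.1
```

Contact. Release, rise and grip the wood.

```bash
python3 -m pendant '[[[0,0,0],[0,0,0],0.0918],[[0,0,0],[0,0,0],0.0918],[[0,0,0],[0,0,0],0.0918],[[0,0,0],[0,0,0],0.0918],[[0,0,-0.02],[0,0,0],0.0918],[[0,0,-0.04],[0,0,0],0.0918],[[0,0,-0.04],[0,0,0],0.04],[[0,0,-0.04],[0,0,0],0.04],[[0,0,-0.04],[0,0,0],0.04],[[0,0,-0.04],[0,0,0],0.04]]'; python3 -m pendant '[[[0,0,0],[0,0,0],0.04],[[0,0,0],[0,0,0],0.04],[[0,0,0],[0,0,0],0.04],[[0,0,0],[0,0,0],0.04],[[0,0,-0.01],[0,0,0],0.04],[[0,0,-0.03],[0,0,0],0.04],[[0,0,-0.06],[0,0,0],0.04],[[0,0,-0.09],[0,0,0],0.04]]'
python3 - <<'E'
from h import *
c=snap('wrist','w4');d=snap('side','d4')
cv2.imwrite('pics/v4.png',np.hstack([cv2.resize(c['color'],(400,300)),cv2.resize(d['color'][100:400,180:580],(400,300))])[:,:,::-1])
E
```

```text
time: 5.92
tool_pos: [495.0, -94.5, 228.9]
tcp_rot: [3.141, 0.002, -0.39]
contact_force: [0.6, 0.5, -0.2]
grip_width: 69.8
time: 6.58
tool_pos: [495.0, -94.5, 320.9]
tcp_rot: [3.142, 0.002, -0.39]
contact_force: [0.9, -0.2, -0.5]
grip_width: 59.7
```

View pics/v4.png

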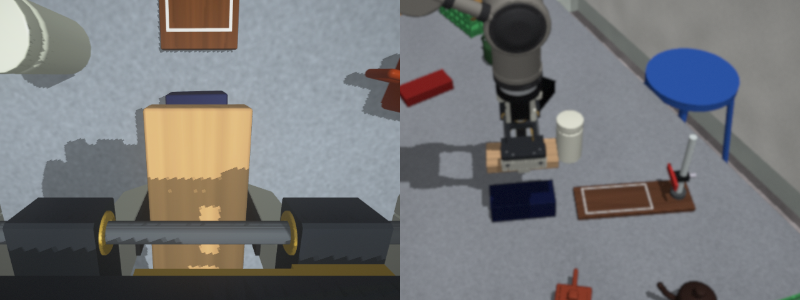

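The wrist and side views show the wood held alone, with the navy lying flat left of the stand. I'll carry the wood to the outline and half-turn the tool so the camera side faces away from the gauge.

```bash
python3 -m pendant '[[[0.02,0,0],[0,0,-0.12],0.04],[[0.05,0,0],[0,0,-0.24],0.04],[[0.08,0,0],[0,0,-0.36],0.04],[[0.11,0,0],[0,0,-0.48],0.04],[[0.14,0,0],[0,0,-0.6],0.04],[[0.16,0,0],[0,0,-0.72],0.04],[[0.18,0,0],[0,0,-0.84],0.04],[[0.191,0,0],[0,0,-0.96],0.04],[[0.191,0,0],[0,0,-1.08],0.04],[[0.191,0,0],[0,0,-1.2],0.04]]'; python3 -m pendant '[[[0,0,0],[0,0,-0.12],0.04],[[0,0,0],[0,0,-0.24],0.04],[[0,0,0],[0,0,-0.36],0.04],[[0,0,0],[0,0,-0.48],0.04],[[0,0,0],[0,0,-0.6],0.04],[[0,0,0],[0,0,-0.72],0.04],[[0,0,0],[0,0,-0.84],0.04],[[0,0,0],[0,0,-0.96],0.04],[[0,0,0],[0,0,-1.08],0.04],[[0,0,0],[0,0,-1.2],0.04]]'; python3 -m pendant '[[[0,0,0],[0,0,-0.12],0.04],[[0,0,0],[0,0,-0.24],0.04],[[0,0,0],[0,0,-0.36],0.04],[[0,0,0],[0,0,-0.48],0.04],[[0,0,0],[0,0,-0.6],0.04],[[0,0,0],[0,0,-0.7416],0.04],[[0,0,0],[0,0,-0.7416],0.04],[[0,0,0],[0,0,-0.7416],0.04]]'
```

```text
time: 7.52
tool_pos: [672.2, -167.6, 318.4]
tcp_rot: [-3.14, 0.001, 0.815]
contact_force: [-0.4, 0.1, -2.7]
grip_width: 59.3
time: 8.35
tool_pos: [671.7, -167.2, 319.1]
tcp_rot: [-3.141, -0.001, 2.016]
contact_force: [-0.6, 0.1, -1.5]
grip_width: 59.8
time: 9.02
tool_pos: [671.8, -167.3, 319.2]
tcp_rot: [-3.142, -0.001, 2.749]
contact_force: [-0.4, 0.1, -1.8]
grip_width: 59.7
```

```bash
python3 -m pendant '[[[0,0,0.03],[0,0,0],0.04],[[0,0,0.065],[0,0,0],0.04],[[0,0,0.095],[0,0,0],0.04],[[0,0,0.115],[0,0,0],0.04],[[0,0,0.122],[0,0,0],0.04],[[0,0,0.123],[0,0,0],0.04],[[0,0,0.124],[0,0,0],0.04],[[0,0,0.124],[0,0,0],0.04]]';for i in 1; do python3 -m pendant '[[[0,0,0.001],[0,0,0],0.04],[[0,0,0.0015],[0,0,0],0.04],[[0,0,0.0015],[0,0,0],0.04]]'; done
```

```text
time: 9.68
tool_pos: [672.6, -167.5, 197.6]
tcp_rot: [3.141, 0.003, 2.75]
contact_force: [0.3, 0.3, -1.8]
grip_width: 60.0
time: 9.93
tool_pos: [672.1, -167.3, 195.3]
tcp_rot: [3.141, 0.002, 2.751]
contact_force: [-0.5, -0.1, -1.5]
grip_width: 59.9
```

```bash
python3 -m pendant '[[[0,0,0.0015],[0,0,0],0.04],[[0,0,0.002],[0,0,0],0.04],[[0,0,0.002],[0,0,0],0.04]]';python3 -m pendant '[[[0,0,0.0005],[0,0,0],0.04],[[0,0,0.001],[0,0,0],0.04],[[0,0,0.001],[0,0,0],0.04]]'
```

```text
time: 10.18
tool_pos: [671.9, -167.3, 192.1]
tcp_rot: [3.142, -0.0, 2.751]
contact_force: [0.1, 0.3, -1.5]
grip_width: 59.7
time: 10.43
tool_pos: [672.0, -167.3, 191.1]
tcp_rot: [3.142, -0.0, 2.751]
contact_force: [0.5, 0.9, -1.3]
grip_width: 59.8
```

```bash
python3 -m pendant '[[[0,0,0.0008],[0,0,0],0.04],[[0,0,0.0008],[0,0,0],0.04]]'
```

```text
time: 10.6
tool_pos: [672.0, -167.3, 191.0]
tcp_rot: [3.142, 0.0, 2.751]
contact_force: [-2.5, 0.9, 3.7]
grip_width: 59.8
```

Contact. I'll release, rise and travel over the black board.

```bash
python3 -m pendant '[[[0,0,0],[0,0,0],0.0918],[[0,0,0],[0,0,0],0.0918],[[0,0,0],[0,0,0],0.0918],[[0,0,0],[0,0,0],0.0918],[[0,0,-0.03],[0,0,0],0.0918],[[0,0,-0.07],[0,0,0],0.0918],[[0,0,-0.11],[0,0,0],0.0918],[[0,0,-0.15],[0,0,0],0.0918],[[0,0,-0.16],[0,0,0],0.0918],[[0,0,-0.16],[0,0,0],0.0918]]'; python3 -m pendant '[[[0.015,0.032,0],[0,0,-0.1],0.0918],[[0.031,0.068,0],[0,0,-0.2],0.0918],[[0.047,0.104,0],[0,0,-0.3],0.0918],[[0.063,0.14,0],[0,0,-0.4],0.0918],[[0.08,0.176,0],[0,0,-0.52],0.0918],[[0.096,0.212,0],[0,0,-0.64],0.0918],[[0.113,0.248,0],[0,0,-0.76],0.0918],[[0.13,0.284,0],[0,0,-0.88],0.0918],[[0.147,0.322,0],[0,0,-0.984],0.0918],[[0.147,0.322,0],[0,0,-0.984],0.0918]]'
python3 - <<'E'
from h import *
c=snap('wrist','w5');d=snap('side','d5');s=snap('scene','s5')
cv2.imwrite('pics/v5.png',np.vstack([np.hstack([cv2.resize(c['color'],(400,300)),d['color'][150:450,240:640]]),np.hstack([s['color'][180:480,150:550],s['color'][120:420,240:640]])])[:,:,::-1])
E
```

```text
time: 11.43
tool_pos: [672.5, -167.4, 355.7]
tcp_rot: [3.141, 0.009, 2.751]
contact_force: [0.1, -0.3, -0.3]
grip_width: 91.9
time: 12.27
tool_pos: [656.9, 194.0, 348.3]
tcp_rot: [3.138, -0.001, -2.536]
contact_force: [-0.3, 0.2, -0.6]
grip_width: 91.4
```

View pics/v5.png

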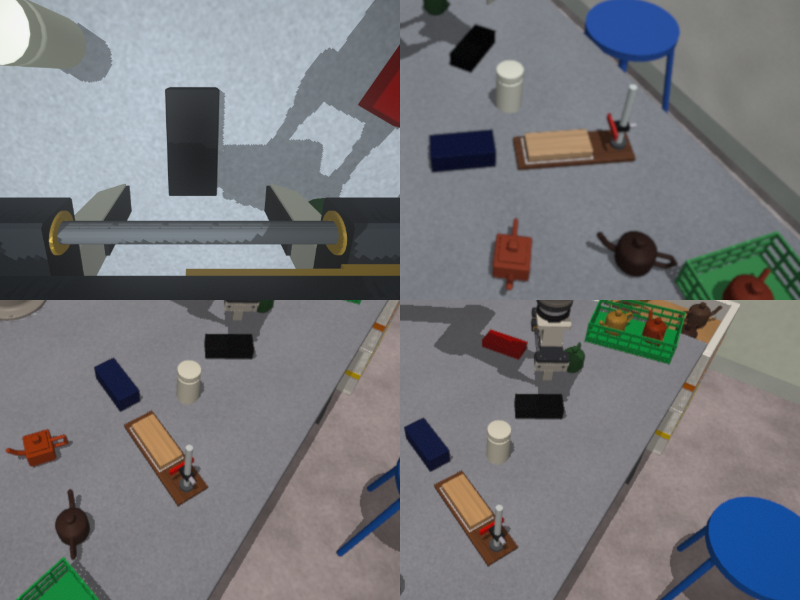

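The pictures show the wood on the outline, the bystanders in place and the black board in the wrist view with corners near (165,88) and (217,195) at 0.625 scale.

```bash
python3 - <<'E'
from h import *
c=load('w5'); V=cv2.cvtColor(c['color'],cv2.COLOR_RGB2HSV)[:,:,2]
m=(V<70).astype(np.uint8); m[316:]=0; m[:,:230]=0; m[:,380:]=0; m=cv2.morphologyEx(m,cv2.MORPH_OPEN,np.ones((9,9)))
n,l,s,ce=cv2.connectedComponentsWithStats(m); i=1+s[1:,4].argmax(); print(s[i])
r=cv2.minAreaRect(np.argwhere(l==i)[:,::-1].astype(np.float32)); b=cv2.boxPoints(r); print(r)
P=plane(c,b,40); print(P.round(1).tolist(),P.mean(0),[np.linalg.norm(P[k]-P[k-1]).round(1) for k in range(4)])
for k in range(2):
    d=P[k+1]-P[k]; print(np.arctan2(d[1],d[0]))
print(plane(c,r[0],40), get_obs()['tool_pos'],get_obs()['tcp_rot'])
E
```

```text
[  265   140    86   173 13930]
((307.5, 226.0), (172.0, 85.0), 90.0)
[[621.0, 128.0, 40.0], [588.0, 175.8, 40.0], [692.7, 252.0, 40.0], [730.1, 197.6, 40.0]] [657.98920483 188.37046984  40.        ] [np.float64(129.4), np.float64(58.1), np.float64(129.5), np.float64(66.0)]
2.1751230064586053
0.6287809682145853
[[654.58470126 186.03299988  40.        ]] [658.22379375 186.69450558 348.6838278 ] [ 3.14104085e+00 -2.57729408e-03 -2.54755667e+00]
```

```bash
python3 -m pendant '[[[0,0,0.04],[0,0,0],0.0918],[[0,0,0.08],[0,0,0],0.0918],[[0,0,0.12],[0,0,0],0.0918],[[0,0,0.15],[0,0,0],0.0918],[[0,0,0.1645],[0,0,0],0.0918],[[0,0,0.1645],[0,0,0],0.04],[[0,0,0.1645],[0,0,0],0.04],[[0,0,0.1645],[0,0,0],0.04],[[0,0,0.1645],[0,0,0],0.04],[[0,0,0.1645],[0,0,0],0.04]]' ; python3 -m pendant '[[[0,0,0],[0,0,0],0.04],[[0,0,0],[0,0,0],0.04],[[0,0,0],[0,0,0],0.04]]'; python3 -m pendant '[[[0,0,-0.015],[0,0,0],0.04],[[0,0,-0.03],[0,0,0],0.04],[[0,0,-0.06],[0,0,0],0.04],[[0,0,-0.1],[0,0,0],0.04],[[0,0,-0.14],[0,0,0],0.04],[[0,0,-0.165],[0,0,0],0.04],[[0,0,-0.165],[0,0,0],0.04]]'
```

```text
time: 13.25
tool_pos: [658.8, 186.4, 187.8]
tcp_rot: [-3.141, 0.003, -2.548]
contact_force: [-2.0, 3.9, 3.7]
grip_width: 63.0
time: 13.5
tool_pos: [658.6, 186.9, 187.8]
tcp_rot: [-3.141, 0.002, -2.548]
contact_force: [-1.6, 1.2, 6.1]
grip_width: 60.1
time: 14.08
tool_pos: [659.2, 186.6, 358.8]
tcp_rot: [-3.136, 0.011, -2.548]
contact_force: [1.2, -0.7, -1.7]
grip_width: 59.7
```

```bash
python3 -m pendant '[[[0.019,-0.03,0],[0,0,0.1],0.04],[[0.039,-0.062,0],[0,0,0.2],0.04],[[0.06,-0.096,0],[0,0,0.3],0.04],[[0.081,-0.13,0],[0,0,0.4],0.04],[[0.102,-0.164,0],[0,0,0.5],0.04],[[0.123,-0.198,0],[0,0,0.6],0.04],[[0.144,-0.232,0],[0,0,0.7],0.04],[[0.165,-0.265,0],[0,0,0.8],0.04],[[0.18,-0.289,0],[0,0,0.9],0.04],[[0.1874,-0.3008,0],[0,0,0.984],0.04]]' ; python3 -m pendant '[[[0,0,0],[0,0,0],0.04],[[0,0,0],[0,0,0],0.04],[[0,0,0],[0,0,0],0.04]]'
python3 - <<'E'
from h import *
c=snap('wrist','w6');d=snap('side','d6')
cv2.imwrite('pics/v6.png',np.hstack([cv2.resize(c['color'],(400,300)),d['color'][100:400,240:640]])[:,:,::-1])
E
```

```text
time: 14.92
tool_pos: [670.7, -172.3, 349.3]
tcp_rot: [-3.14, -0.002, 2.743]
contact_force: [1.1, 1.0, -2.7]
grip_width: 59.7
time: 15.17
tool_pos: [671.4, -166.9, 350.1]
tcp_rot: [3.141, -0.002, 2.754]
contact_force: [0.0, -0.3, -3.3]
grip_width: 59.8
```

View pics/v6.png

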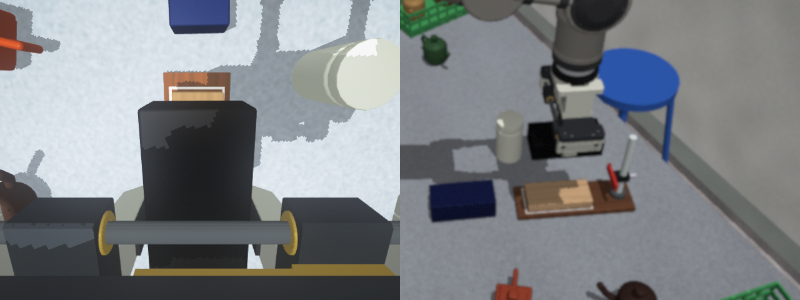

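The black board is held squarely above the wood. Lowering it now.

```bash
python3 -m pendant '[[[0,0,0.03],[0,0,0],0.04],[[0,0,0.065],[0,0,0],0.04],[[0,0,0.095],[0,0,0],0.04],[[0,0,0.115],[0,0,0],0.04],[[0,0,0.122],[0,0,0],0.04],[[0,0,0.125],[0,0,0],0.04],[[0,0,0.125],[0,0,0],0.04],[[0,0,0.125],[0,0,0],0.04]]'; python3 -m pendant '[[[0,0,0.0015],[0,0,0],0.04],[[0,0,0.0015],[0,0,0],0.04],[[0,0,0.0015],[0,0,0],0.04]]';  python3 -m pendant '[[[0,0,0.001],[0,0,0],0.04],[[0,0,0.001],[0,0,0],0.04],[[0,0,0.001],[0,0,0],0.04]]'; python3 -m pendant '[[[0,0,0.001],[0,0,0],0.04],[[0,0,0.001],[0,0,0],0.04],[[0,0,0.001],[0,0,0],0.04]]'
```

```text
time: 15.93
tool_pos: [672.1, -167.5, 227.9]
tcp_rot: [3.141, 0.003, 2.752]
contact_force: [-0.2, 1.0, -2.3]
grip_width: 59.6
time: 16.18
tool_pos: [671.6, -167.8, 225.5]
tcp_rot: [3.141, 0.002, 2.751]
contact_force: [-1.1, -0.1, -2.9]
grip_width: 59.8
time: 16.43
tool_pos: [671.4, -167.8, 223.5]
tcp_rot: [3.142, 0.0, 2.751]
contact_force: [-0.0, -0.3, -3.5]
grip_width: 59.8
time: 16.68
tool_pos: [671.4, -167.8, 222.3]
tcp_rot: [3.142, -0.0, 2.751]
contact_force: [-0.0, -0.2, -2.1]
grip_width: 60.2
```

```bash
python3 -m pendant '[[[0,0,0.001],[0,0,0],0.04],[[0,0,0.0015],[0,0,0],0.04],[[0,0,0.0015],[0,0,0],0.04]]';  python3 -m pendant '[[[0,0,0.001],[0,0,0],0.04],[[0,0,0.001],[0,0,0],0.04]]'
```

```text
time: 16.93
tool_pos: [671.4, -167.7, 220.7]
tcp_rot: [3.142, -0.0, 2.751]
contact_force: [0.2, -0.2, -1.5]
grip_width: 59.5
time: 17.1
tool_pos: [671.5, -167.8, 219.9]
tcp_rot: [3.142, 0.0, 2.751]
contact_force: [-0.0, -0.3, -2.4]
grip_width: 59.8
```

```bash
python3 -m pendant '[[[0,0,0.0008],[0,0,0],0.04],[[0,0,0.0008],[0,0,0],0.04]]';  python3 -m pendant '[[[0,0,0.0008],[0,0,0],0.04],[[0,0,0.0008],[0,0,0],0.04]]'
```

```text
time: 17.27
tool_pos: [671.5, -167.8, 219.8]
tcp_rot: [3.142, 0.001, 2.751]
contact_force: [-1.5, 1.0, 3.0]
grip_width: 59.9
time: 17.43
tool_pos: [671.4, -167.7, 219.8]
tcp_rot: [3.142, 0.001, 2.751]
contact_force: [-3.6, 1.3, 5.9]
grip_width: 59.5
```

Contact came at the height expected for a 32 mm base. I'll release, rise and go over the teapot.

```bash
python3 -m pendant '[[[0,0,0],[0,0,0],0.0918],[[0,0,0],[0,0,0],0.0918],[[0,0,0],[0,0,0],0.0918],[[0,0,0],[0,0,0],0.0918],[[0,0,-0.03],[0,0,0],0.0918],[[0,0,-0.07],[0,0,0],0.0918],[[0,0,-0.11],[0,0,0],0.0918],[[0,0,-0.14],[0,0,0],0.0918],[[0,0,-0.15],[0,0,0],0.0918],[[0,0,-0.15],[0,0,0],0.0918]]'; python3 -m pendant '[[[0.015,-0.03,0],[0,0,0.12],0.0918],[[0.03,-0.065,0],[0,0,0.24],0.0918],[[0.048,-0.1,0],[0,0,0.36],0.0918],[[0.065,-0.135,0],[0,0,0.48],0.0918],[[0.082,-0.17,0],[0,0,0.6],0.0918],[[0.099,-0.205,0],[0,0,0.72],0.0918],[[0.116,-0.24,0],[0,0,0.84],0.0918],[[0.13,-0.27,0],[0,0,0.96],0.0918],[[0.1354,-0.2808,0],[0,0,1.08],0.0918],[[0.1354,-0.2808,0],[0,0,1.2],0.0918]]';python3 -m pendant '[[[0,0,0],[0,0,0.12],0.0918],[[0,0,0],[0,0,0.24],0.0918],[[0,0,0],[0,0,0.36],0.0918],[[0,0,0],[0,0,0.48],0.0918],[[0,0,0],[0,0,0.6],0.0918],[[0,0,0],[0,0,0.63],0.0918],[[0,0,0],[0,0,0.63],0.0918]]'
python3 - <<'E'
from h import *
c=snap('wrist','w7');d=snap('side','d7');s=snap('scene','s7')
cv2.imwrite('pics/v7.png',np.vstack([np.hstack([cv2.resize(c['color'],(400,300)),cv2.resize(d['color'][200:350,320:520],(400,300))]),np.hstack([cv2.resize(s['color'][250:400,230:430],(400,300)),cv2.resize(s['color'][250:400,100:300],(400,300))])])[:,:,::-1])
E
```

```text
time: 18.27
tool_pos: [671.8, -167.8, 372.3]
tcp_rot: [3.141, 0.007, 2.752]
contact_force: [-0.2, 0.3, -0.4]
grip_width: 91.6
time: 19.1
tool_pos: [436.7, -378.0, 365.9]
tcp_rot: [-3.138, -0.002, 1.541]
contact_force: [0.1, -0.4, -0.0]
grip_width: 91.9
time: 19.68
tool_pos: [439.2, -375.7, 365.9]
tcp_rot: [-3.138, -0.001, 0.92]
contact_force: [-0.3, 0.0, 0.3]
grip_width: 91.7
```

View pics/v7.png

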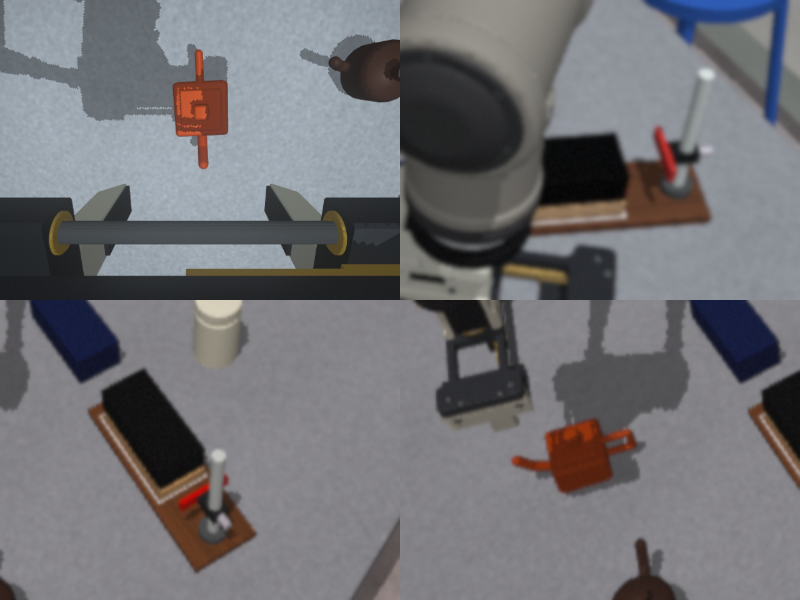

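The wrist view shows the pot body at (174–228, 80–136) at 0.625 scale. The spout, with its rounded tip, points down toward the gripper and the looped handle points up. The scene crop agrees, and the stack sits on the outline.

```bash
python3 - <<'E'
from h import *
c=load('w7'); H,S,V=cv2.split(cv2.cvtColor(c['color'],cv2.COLOR_RGB2HSV))
m=(((H<14)|(H>172))&(S>150)).astype(np.uint8); m[300:]=0; m[:,450:]=0
o=cv2.morphologyEx(m,cv2.MORPH_OPEN,np.ones((31,31)))
r=cv2.minAreaRect(np.argwhere(o)[:,::-1].astype(np.float32)); print(r)
for z in(45,50): 
    P=plane(c,cv2.boxPoints(r),z); print(z,P.mean(0).round(1),[np.linalg.norm(P[k]-P[k-1]).round(1) for k in range(4)],[round(float(np.arctan2(*(P[k+1]-P[k])[1::-1])),3) for k in range(3)])
ys,xs=np.nonzero(m); top=[xs[ys<ys.min()+4].mean(),ys.min()]; bot=[xs[ys>ys.max()-6].mean(),ys.max()]
E=plane(c,[top,bot],55); d=E[0]-E[1]; print('ends',E.round(1).tolist(),'yaw',np.arctan2(d[1],d[0]),'knob',plane(c,[(320,181)],77).round(1)); print(get_obs()['tool_pos'])
E
```

```text
((319.9999694824219, 168.49996948242188), (81.99998474121094, 76.99998474121094), 0.0)
45 [ 468.9 -339.1   45. ] [np.float64(61.3), np.float64(55.4), np.float64(58.1), np.float64(55.4)] [0.892, -0.652, -2.191]
50 [ 469.3 -338.7   50. ] [np.float64(60.3), np.float64(54.5), np.float64(57.1), np.float64(54.5)] [0.892, -0.652, -2.191]
ends [[503.7, -290.5, 55.0], [427.7, -399.9, 55.0]] yaw 0.9632055157806315 knob [[ 466.5 -342.2   77. ]]
[ 439.32023763 -375.80479049  366.97493952]
```

```bash
python3 -m pendant '[[[0.02,0.001,0.02],[0,0,-0.02],0.0918],[[0.042,0.0017,0.05],[0,0,-0.04],0.0918],[[0.042,0.0017,0.08],[0,0,-0.04],0.0918],[[0.042,0.0017,0.11],[0,0,-0.04],0.0918],[[0.042,0.0017,0.14],[0,0,-0.04],0.0918],[[0.042,0.0017,0.16],[0,0,-0.04],0.0918],[[0.042,0.0017,0.17],[0,0,-0.04],0.0918],[[0.042,0.0017,0.17],[0,0,-0.04],0.0918],[[0.042,0.0017,0.17],[0,0,-0.04],0.0918]]'; python3 -m pendant '[[[0,0,0],[0,0,0],0.078],[[0,0,0],[0,0,0],0.072],[[0,0,0],[0,0,0],0.068],[[0,0,0],[0,0,0],0.064],[[0,0,0],[0,0,0],0.06],[[0,0,0],[0,0,0],0.055],[[0,0,0],[0,0,0],0.05],[[0,0,0],[0,0,0],0.045],[[0,0,0],[0,0,0],0.045]]'
```

```text
time: 20.58
tool_pos: [466.4, -343.7, 198.5]
tcp_rot: [3.142, -0.0, 0.962]
contact_force: [-1.0, -0.6, 0.8]
grip_width: 91.6
time: 21.33
tool_pos: [466.3, -343.6, 198.9]
tcp_rot: [3.141, 0.0, 0.961]
contact_force: [-0.3, 1.2, 5.1]
grip_width: 62.1
```

```bash
python3 -m pendant '[[[0,0,-0.005],[0,0,0],0.045],[[0,0,-0.015],[0,0,0],0.045],[[0,0,-0.03],[0,0,0],0.045],[[0,0,-0.05],[0,0,0],0.045],[[0,0,-0.075],[0,0,0],0.045],[[0,0,-0.1],[0,0,0],0.045],[[0,0,-0.13],[0,0,0],0.045],[[0,0,-0.15],[0,0,0],0.045],[[0,0,-0.16],[0,0,0],0.045],[[0,0,-0.16],[0,0,0],0.045]]'; python3 -m pendant '[[[0.01,0.002,0],[0,0,0.06],0.045],[[0.03,0.007,0],[0,0,0.15],0.045],[[0.055,0.014,0],[0,0,0.25],0.045],[[0.08,0.02,0],[0,0,0.36],0.045],[[0.105,0.027,0],[0,0,0.47],0.045],[[0.13,0.034,0],[0,0,0.58],0.045],[[0.155,0.041,0],[0,0,0.69],0.045],[[0.18,0.048,0],[0,0,0.8],0.045],[[0.2,0.053,0],[0,0,0.9],0.045],[[0.21,0.055,0],[0,0,0.98],0.045]]'; python3 -c "
from h import *
print(get_obs()['tool_pos'],get_obs()['tcp_rot'])"
```

```text
time: 22.17
tool_pos: [466.4, -343.7, 361.0]
tcp_rot: [3.137, 0.001, 0.961]
contact_force: [-0.1, -0.8, -1.7]
grip_width: 62.0
time: 23.0
tool_pos: [632.9, -200.6, 355.6]
tcp_rot: [-3.139, 0.003, -0.022]
contact_force: [-0.3, 0.6, -2.1]
grip_width: 61.9
[ 632.87726727 -200.60088327  355.60714399] [-3.13940473e+00  2.92311796e-03 -2.16868177e-02]
```

```bash
python3 -m pendant '[[[0.008,-0.008,0],[0,0,0.08],0.045],[[0.018,-0.017,0],[0,0,0.17],0.045],[[0.029,-0.027,0],[0,0,0.26],0.045],[[0.036,-0.033,0],[0,0,0.33],0.045],[[0.039,-0.0361,0],[0,0,0.371],0.045],[[0.039,-0.0361,0],[0,0,0.371],0.045],[[0.039,-0.0361,0],[0,0,0.371],0.045]]'
python3 - <<'E'
from h import *
print(get_obs()['tool_pos'],get_obs()['tcp_rot'])
c=snap('wrist','w8');d=snap('side','d8');s=snap('scene','s8')
cv2.imwrite('pics/v8.png',np.vstack([np.hstack([cv2.resize(c['color'],(400,300)),cv2.resize(d['color'][150:330,340:580],(400,300))]),np.hstack([cv2.resize(s['color'][210:390,200:440],(400,300)),cv2.resize(s['color'][150:450,120:520],(400,300))])])[:,:,::-1])
E
```

```text
time: 23.58
tool_pos: [671.0, -167.2, 356.2]
tcp_rot: [3.141, 0.003, -0.388]
contact_force: [0.0, 0.4, -2.3]
grip_width: 62.0
[ 671.01338221 -167.24422576  356.21897554] [ 3.14132712  0.00336037 -0.3876952 ]
```

View pics/v8.png

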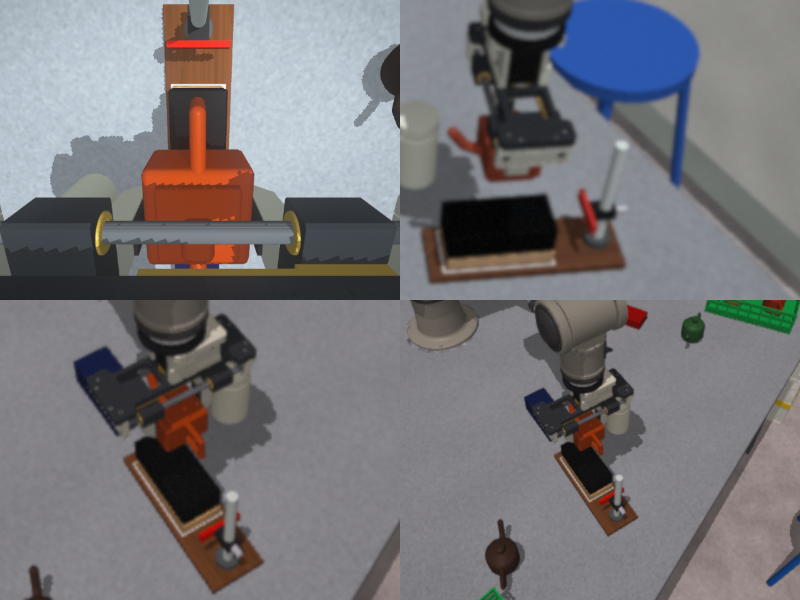

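The views show the pot held upright above the stack, handle toward the gauge and spout away. The stack is square on the outline. I'll check the offsets numerically.

```bash
python3 - <<'E'
from h import *
c=load('w8'); f=lambda u,v:(u*1.6,v*1.6)
C=np.array([671.5,-167.5,0]);y=-.391;e=np.array([np.cos(y),np.sin(y),0]);n=np.array([-e[1],e[0],0])
def rep(t,p,z):
    P=plane(c,[f(*q) for q in p],z)-C; print(t,np.c_[P@e,P@n].round(1).tolist())
rep('outline far',[(171,85.5),(226,85)],12); rep('black far',[(169,89),(229,88.5)],72); rep('band top',[(166,41.5),(231,41.5),(166,48),(231,48)],79.5)
rep('rim',[(143,181),(253,180)],207); rep('wall bot',[(150,150),(246,150)],167); rep('handle tip',[(198,97)],195)
H,S,V=cv2.split(cv2.cvtColor(c['color'],cv2.COLOR_RGB2HSV))
for v in (62,66,70,74,120):
    print(v,[int(x) for x in np.nonzero(((S[v]>90)&(np.arange(640)>200)&(np.arange(640)<440)))[0][[0,-1]]], end=' ')
for v in (66,70,74): print(c['color'][v,250:390:20].tolist()[0:2])
E
```

```text
outline far [[67.0, 33.7], [67.7, -33.7]]
black far [[65.9, 29.6], [66.5, -30.5]]
band top [[108.9, 30.2], [109.0, -29.9], [103.3, 30.4], [103.4, -30.1]]
rim [[23.8, 30.6], [24.5, -29.7]]
wall bot [[29.8, 33.6], [30.0, -32.7]]
handle tip [[68.0, 0.5]]
62 [263, 371] 66 [263, 371] 70 [263, 371] 74 [264, 370] 120 [265, 369] [[193, 206, 215], [184, 48, 44]]
[[187, 198, 209], [184, 49, 42]]
[[190, 204, 213], [244, 55, 46]]
```

The measurements are consistent. With the band top at z ≈ 79.5, its edges and width fit, so its centre is about 59.5 mm against a 60 mm stack. The pot sits about 3 mm toward -x, so I'll shift it +3 mm and lower.

```bash
python3 -m pendant '[[[0.003,0,0.015],[0,0,0],0.045],[[0.003,0,0.035],[0,0,0],0.045],[[0.003,0,0.055],[0,0,0],0.045],[[0.003,0,0.068],[0,0,0],0.045],[[0.003,0,0.075],[0,0,0],0.045],[[0.003,0,0.078],[0,0,0],0.045],[[0.003,0,0.078],[0,0,0],0.045],[[0.003,0,0.078],[0,0,0],0.045]]'; python3 -m pendant '[[[0,0,0.002],[0,0,0],0.045],[[0,0,0.003],[0,0,0],0.045],[[0,0,0.003],[0,0,0],0.045]]'; python3 -m pendant '[[[0,0,0.001],[0,0,0],0.045],[[0,0,0.001],[0,0,0],0.045],[[0,0,0.001],[0,0,0],0.045]]'
```

```text
time: 24.4
tool_pos: [674.1, -168.8, 281.4]
tcp_rot: [-3.142, -0.002, -0.39]
contact_force: [0.3, -0.2, -1.5]
grip_width: 61.6
time: 24.65
tool_pos: [674.0, -168.5, 277.7]
tcp_rot: [-3.142, -0.001, -0.389]
contact_force: [0.1, 0.5, -2.0]
grip_width: 62.1
time: 24.9
tool_pos: [673.9, -168.5, 276.4]
tcp_rot: [-3.142, -0.0, -0.39]
contact_force: [0.3, 0.7, -2.5]
grip_width: 62.0
```

```bash
python3 -m pendant '[[[0,0,0.0015],[0,0,0],0.045],[[0,0,0.003],[0,0,0],0.045],[[0,0,0.003],[0,0,0],0.045]]'; python3 -m pendant '[[[0,0,0.001],[0,0,0],0.045],[[0,0,0.001],[0,0,0],0.045],[[0,0,0.001],[0,0,0],0.045]]';
```

```text
time: 25.15
tool_pos: [673.8, -168.5, 272.9]
tcp_rot: [-3.142, 0.001, -0.39]
contact_force: [0.6, 1.1, -2.4]
grip_width: 61.6
time: 25.4
tool_pos: [673.9, -168.6, 272.3]
tcp_rot: [3.142, 0.0, -0.39]
contact_force: [0.8, 1.0, -2.6]
grip_width: 61.8
```

```bash
python3 -m pendant '[[[0,0,0.0008],[0,0,0],0.045],[[0,0,0.0008],[0,0,0],0.045],[[0,0,0.0008],[0,0,0],0.045]]'
```

```text
time: 25.65
tool_pos: [673.9, -168.5, 271.5]
tcp_rot: [-3.142, 0.0, -0.39]
contact_force: [0.2, 0.3, -1.9]
grip_width: 61.7
```

```bash
python3 -m pendant '[[[0,0,0.0008],[0,0,0],0.045],[[0,0,0.0008],[0,0,0],0.045]]'; python3 -m pendant '[[[0,0,0.0006],[0,0,0],0.045],[[0,0,0.0006],[0,0,0],0.045]]'
```

```text
time: 25.82
tool_pos: [674.0, -168.6, 271.0]
tcp_rot: [-3.142, -0.001, -0.39]
contact_force: [-0.4, -0.6, -1.6]
grip_width: 61.6
time: 25.98
tool_pos: [674.0, -168.6, 271.0]
tcp_rot: [3.142, -0.001, -0.39]
contact_force: [-1.6, 0.5, 3.0]
grip_width: 61.7
```

Contact at the expected height. Release and rise.

```bash
python3 -m pendant '[[[0,0,0],[0,0,0],0.066],[[0,0,0],[0,0,0],0.072],[[0,0,0],[0,0,0],0.08],[[0,0,0],[0,0,0],0.0918],[[0,0,0],[0,0,0],0.0918],[[0,0,-0.02],[0,0,0],0.0918],[[0,0,-0.05],[0,0,0],0.0918],[[0,0,-0.08],[0,0,0],0.0918],[[0,0,-0.11],[0,0,0],0.0918],[[0,0,-0.13],[0,0,0],0.0918]]'; python3 -m pendant '[[[-0.03,0,0],[0,0,0],0.0918],[[-0.07,0,0],[0,0,0],0.0918],[[-0.11,0,0],[0,0,0],0.0918],[[-0.15,0,0],[0,0,0],0.0918],[[-0.16,0,0],[0,0,0],0.0918],[[-0.16,0,0],[0,0,0],0.0918],[[-0.16,0,0],[0,0,0],0.0918]]'
python3 - <<'E'
from h import *
c=snap('wrist','w9');d=snap('side','d9');s=snap('scene','s9')
cv2.imwrite('pics/v9.png',np.vstack([np.hstack([cv2.resize(c['color'],(400,300)),cv2.resize(d['color'][170:350,340:580],(400,300))]),np.hstack([cv2.resize(s['color'][210:390,200:440],(400,300)),cv2.resize(s['color'][120:480,120:600],(400,300))])])[:,:,::-1])
E
```

```text
time: 26.82
tool_pos: [674.0, -168.6, 403.7]
tcp_rot: [-3.141, -0.004, -0.39]
contact_force: [0.2, -0.1, 0.9]
grip_width: 91.9
time: 27.4
tool_pos: [526.0, -107.8, 401.0]
tcp_rot: [-3.142, -0.002, -0.389]
contact_force: [1.7, -0.1, 0.2]
grip_width: 91.9
```

View pics/v9.png

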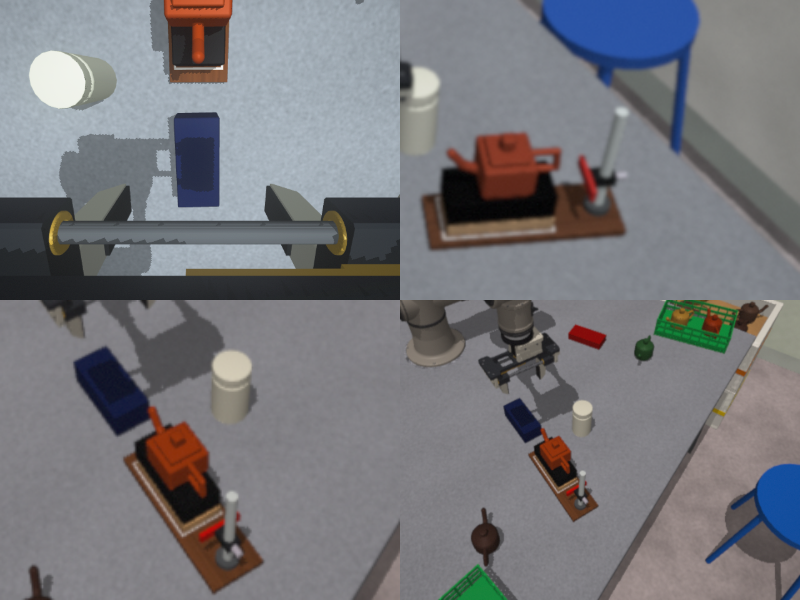

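The pot stands upright on the stack, spout away from the gauge. The knob is at about (405,254) in the side view and (307,292) in the scene view. One last position check before handing in.

```bash
python3 - <<'E'
from h import *
C=np.array([671.5,-167.5,0]);y=-.391;e=np.array([np.cos(y),np.sin(y),0]);n=np.array([-e[1],e[0],0])
for f,p in(('d9',(405,252)),('s9',(307,291))):
    P=plane(load(f),[p],145)[0]-C; print(f,'knob in stand',(P@e).round(1),(P@n).round(1))
c=load('w9'); P=plane(c,[(200*1.6,60*1.6)],128)-C; print('spout tip',P@e,P@n)
E
```

```text
d9 knob in stand 5.0 1.4
s9 knob in stand 2.7 3.5
spout tip [-62.4200969] [-1.61847747]
```

Those offsets are within tolerance.

```bash
python3 -c "
from plant import close_job
print(close_job())"
```

```text
the job is handed in; nothing more can be done
None
```

I built the plinth from the pale 20 mm board with the black 40 mm board on top. The orange-red teapot stands on it with its spout away from the gauge. I handed the job in at about 27.5 s of the 72 s allowed, and it returned no verdict.

- **Height:** the final view put the red band's centre about 59.5 mm above the stand, against a 60 mm stack. My first rough two-view reading gave about 67 mm. It was biased by the band's top face being counted, so I dropped it.
- **Navy board:** because of that early reading I first picked up the navy and pale boards together for a 70 mm stack. I set them down beside the stand, and the navy board now lies flat about 190 mm from the outline's centre. The red board was never touched.
- **Stack position:** the black board's far edge was within about 1 mm of where it should be, and square to the outline. Each board touched down at the height I expected.
- **Teapot position:** the knob read 3–5 mm along and 1–4 mm across from the outline's centre in the two views, within the 15 mm limit. The spout tip was at about x = -62 mm in the stand's frame. The pot looked upright and was lowered until it touched.
- **Surroundings:** the gauge, green and dark teapots and caddy looked unmoved in the last pictures. I did not measure them again, and none of the readings disagreed beyond the 2 mm calibration and about 2 mm of pixel error.

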